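# Balance a stirring paddle on the knife edge and mark its balance point

### The job

Slide the aluminium stirring paddle lengthways over the stand's steel knife edge, without lifting it off, until it lies level on the edge by itself with nothing holding it. Then mark its balance point with the red clip: set the clip upright astride the paddle's bar, directly over the knife edge, and let go so that the paddle is still balanced. Leave the blue clip where it is.

Things in the scene. Friction and masses are not known exactly. Their poses are not given: they have to be found in the camera images.
- stand: Fixed stand: dark base 80 x 310 mm, in its middle a steel knife edge with a flat top 20 mm wide (y) and 44 mm long (x), 60 mm above the bench. Origin: on the bench under the edge's middle. x along the edge, y along the base (the way the paddle slides), z up. At y = +130 and -130 mm a black rest bar, top about 8 mm below the edge's, catches a tilted paddle.
- paddle: Aluminium, 0.3 kg, 12 mm thick: bar 22 x 250 mm, blade 60 x 70 mm at its +y end. Origin: midline of the underside at the balance point; blade from y = 56 to 126 mm, plain end y = -194. x across, z up. Starts over the edge along the stand's y, origin 50-80 mm to +y, blade 4 degrees down on the rest; rises to level sliding to -y (pivots in a grip). Level: origin over the edge's 20 mm top.
- clip_red: Red plastic clip, 25 g: saddle 40 (x) x 26 mm (y), top plate 13 mm high, under it two side skirts 9 mm deep, 30 mm apart, to straddle the bar with x across it; on top an upright grip tab 14 mm (x) x 24 mm (y), from 13 to 47 mm high. Stands on its skirts on the bench. Origin: centre of its underside at the skirts' lower edges; seated, 3 mm above the bar's underside.
- clip_blue: Blue plastic clip of the same shape and size as the red one, standing on the bench; not to be used. Origin: centre of its underside.
There are look-alikes about, which are no part of the job. Several things have the shape of the clip_red; the one meant has the colours described above.

How it is judged:
On the way, in this order (a step that is already met when the one before it is completed fails the run):
1. the paddle lies level on the knife edge by itself, not touched by the fingers (angle between paddle's own z axis and vertical below 0.035 rad and z of paddle in the frame of stand between 0.055 and 0.065 m and y of paddle in the frame of stand between -0.015 and 0.015 m and contact force between the fingers and paddle below 0.05 N and linear speed of paddle below 0.02 m/s), for 0.4 s.
2. the red clip sits astride the bar over the knife edge (y of clip_red in the frame of stand between -0.015 and 0.015 m and x of clip_red in the frame of paddle between -0.01 and 0.01 m and z of clip_red in the frame of paddle between -0.001 and 0.006 m), for 0.2 s.
At the end, for the whole second after the job is handed in: Paddle at rest on the knife edge, level within 2 degrees, balance point within 15 mm of the middle of the edge; red clip fully down astride the bar, upright within 7 degrees, within 15 mm of the middle of the edge along the bar; blue clip within 30 mm of its start (all of step 2 and angle between paddle's own z axis and vertical below 0.035 rad and z of paddle in the frame of stand between 0.055 and 0.065 m and y of paddle in the frame of stand between -0.015 and 0.015 m and angle between clip_red's own z axis and vertical below 0.12 rad and linear speed of each of paddle, clip_red below 0.02 m/s); the robot touches nothing.
It fails at once if the paddle is lifted more than 30 mm clear of the knife edge (z of paddle in the frame of stand above 0.09 m).
It fails at once if the blue clip is moved by more than 30 mm (distance of clip_blue from where it was at the start of the episode above 0.03 m).
It also fails if it takes over 64 s, if anything falls off the work surface, if the arm or the gripper's body presses on something with over 40 N, if the wrist force passes 120 N, or if a joint passes its speed limit or range.

### The arm

A 6-joint arm with a two-finger parallel gripper is mounted at the origin on the work surface. World frame = base frame: x ahead of the robot, y to its left, z up, the work surface at z = 0. Lengths are in m, angles in rad, forces in N, time in s.
With the tool pointing down it reaches from about 0.3 to 0.85 m from the base axis. Payload 5.4 kg.
Tool frame: the origin (TCP) lies on the centre line of the jaws, within the pads' length; the fingertips stand 17 mm ahead of it and the grasp point (between the pads) lies 2 mm behind it; y points along the fingers, x is the direction in which the jaws open and shut, and the axes are right-handed (so a half turn about y gives the same grasp; the last joint's range is limited). The gripper opens to 85 mm and grips with 20 to 120 N. Pads are 22 mm wide; open, the fingers measure 114 mm over their backs; the gripper's body (76 mm by 85 mm) begins 54 mm behind the grasp point. The pads swing forward as they close: fully open they stand 13 mm farther back than shut.
Start: joints at [-1.519, 0.158, 1.597, -0, 1.386, -0.21], TCP at [0.149, -0.555, 0.216] pointing down, gripper open.
Joint ranges: [-2.91, 2.91], [-0.94, 2.29], [0.18, 2.7], [-1.29, 4.43], [0.17, 2.64], [-3, 3]. Speed limits (rad/s): [2.57, 2.57, 3.14, 3.14, 3.14, 3.14].

### API

Orientations are given as a 3x3 rotation matrix whose columns are the frame's x, y, z axes.
In Python, from station import * gives the robot as it stands.
- The arm moves only by the tool move_arm, never from a script. Its argument "rows" is a list of rows, each a list of 3 entries, a list of its own where there are three numbers: the shift along the world's x, y, z in m, then the turn, a rotation vector about the world's x, y, z in rad, then the gripper's target within -1 to 1 (fully open at 1, half-way at 0, shut at -1). A call has 1 to 10 rows; each row is the pose to reach, as a shift and turn from the pose measured when the call began; what a row does not reach only later rows make up. A row lasts 1/10 s, in which the tool goes at most 50 mm and 8.59 degrees, less where a joint would pass 70% of its speed; a pose out of reach is approached as far as the arm can. A call with a gripper value outside its range is refused whole. The fingers move at their own pace and stop on an object; "newtons" is the grip in N (left out, the last holds). Time passes only in rows, so rows that repeat a pose let the fingers close. It gives the time, the measured TCP pose, the force and the opening at its end, in the units of the state.
- state(): the state, without advancing time (a new reading comes with each control period).
- capture(name): name is "scene" or "top" or "wrist"; returns a dict with "pixels" (420x560x3 uint8, blue, green, red), "K" (3x3 intrinsics, pixels), "origin" and "orientation" of the camera in the world; the wrist camera has in their place "T_tool_cam" (4x4, takes a point from camera to tool coordinates, whose origin is the TCP and whose axes are the tool frame's). Camera axes: x right, y down, z forward; pixel columns grow to the right and rows downward; lengths in m; the calibration is good to about 2 mm. A picture is of the moment at which its call begins: read the wrist's pose just before it. There is no depth.
- job_done(): hands the job in, once; it reports no verdict.
The state is a dict: "t": time; "joint_pos": joint angles; "qd": joint speeds; "joint_efforts": joint torques, N m; "ee_pos": TCP position; "tool_rot": TCP orientation; "wrist_force": force on the tool from outside, world axes, zero at the start; "ft_torque": the same for the moment, N m; "width": finger opening in m.
Only numpy, scipy, OpenCV 4.12 (cv2) and the standard library are available. Lean on these libraries where they do the work, as an engineer would, in place of code of your own. Each camera call takes 0.05 s, during which the arm holds its last target.

## Working session

There is one attempt and no reset: what is moved stays moved. The work goes in short steps, Python scripts to look and compute and a tool call to move; the robot and the scene stay as the last step left them, time stands still between calls to the robot, and variables do not carry over. Pictures are saved under pics/ and viewed, and the job is handed in when it is done.

Besides the shell and the picture viewer there is one more tool, called as name(argument=value, ...), one argument or row to a line, values as JSON. move_arm: Moves the arm, as the interface text tells. Its arguments: {"type":"object","properties":{"rows":{"type":"array"},"newtons":{"type":"number"}},"required":["rows"]}

```bash
ls; mkdir -p pics; cat > h.py <<'E'
from station import *
import numpy as np, cv2
def snap(n,f):
    s=state(); c=capture(n); cv2.imwrite('pics/'+f+'.png',c['pixels'])
    if 'T_tool_cam' in c:
        T=np.eye(4);T[:3,:3]=np.array(s['tool_rot']).reshape(3,3);T[:3,3]=s['ee_pos'];M=T@np.array(c['T_tool_cam']);R,o=M[:3,:3],M[:3,3]
    else: R,o=np.array(c['orientation']).reshape(3,3),np.array(c['origin'])
    np.savez('pics/'+f+'.npz',K=np.array(c['K']),R=R,o=o); return c
def ld(f):
    d=np.load('pics/'+f+'.npz'); return d['K'],d['R'],d['o']
def ray(f,u,v):
    K,R,o=ld(f); d=R@np.linalg.inv(K)@np.array([u,v,1.]); return o,d/np.linalg.norm(d)
def onz(f,u,v,z):
    o,d=ray(f,u,v); return o+d*(z-o[2])/d[2]
def tri(*obs):
    A=np.zeros((3,3));b=np.zeros(3);L=[]
    for f,u,v in obs:
        o,d=ray(f,u,v);P=np.eye(3)-np.outer(d,d);A+=P;b+=P@o;L.append((o,P))
    x=np.linalg.solve(A,b); return x,[np.linalg.norm(P@(x-o)) for o,P in L]
def proj(f,p):
    K,R,o=ld(f); q=K@(R.T@(np.array(p)-o)); return q[:2]/q[2]
def crop(f,u0,v0,u1,v1,k,out):
    im=cv2.imread('pics/'+f+'.png')[v0:v1,u0:u1]; cv2.imwrite('pics/'+out+'.png',cv2.resize(im,None,fx=k,fy=k,interpolation=cv2.INTER_CUBIC))
E
python3 - <<'E'
from h import *
for n in ['scene','top','wrist']: snap(n,n+'0')
s=state();print(s)
for n in ['scene0','top0','wrist0']:print(ld(n))
E
```

```text
pics
{'t': 0.15, 'joint_pos': array([-1.51908317e+00,  1.58971617e-01,  1.59795874e+00, -1.35636498e-05,
        1.38621059e+00, -2.10119023e-01]), 'qd': array([ 3.46815729e-04, -1.20391941e-03, -4.99553711e-03,  9.45155795e-04,
       -5.85162879e-04,  2.80605211e-05]), 'joint_efforts': array([ 2.02728565e-04, -3.96372449e+01, -3.31787646e+01, -2.06551472e-04,
        5.46551557e-03,  4.10779805e-06]), 'ee_pos': array([ 0.14877747, -0.5549002 ,  0.21529738]), 'tool_rot': array([[ 2.58853062e-01, -9.33464846e-05,  9.65916706e-01],
       [-9.65915520e-01,  1.54552705e-03,  2.58852893e-01],
       [-1.51701340e-03, -9.99998801e-01,  3.09899590e-04]]), 'wrist_force': array([0.12498639, 0.37125309, 0.36609097]), 'ft_torque': array([-0.05624868,  0.01216411, -0.05275893]), 'width': 0.08504273741839773}
(array([[415.53565469,   0.        , 280.45331379],
       [  0.        , 415.53565469, 215.63914731],
       [  0.        ,   0.        ,   1.        ]]), array([[ 0.13265335,  0.68126647, -0.71991603],
       [ 0.99115715, -0.09356155,  0.09409427],
       [-0.00325319, -0.72603184, -0.68765339]]), array([ 1.09046702, -0.06639711,  0.52630708]))
(array([[382.81300848,   0.        , 280.77863905],
       [  0.        , 382.81300848, 207.39046709],
       [  0.        ,   0.        ,   1.        ]]), array([[-0.03002727, -0.98374654,  0.1770342 ],
       [-0.99918814,  0.0343012 ,  0.02113033],
       [-0.02685937, -0.17625599, -0.98397785]]), array([ 0.45244679, -0.00488295,  0.7003503 ]))
(array([[322.99704306,   0.        , 279.77751504],
       [  0.        , 322.99704306, 212.57114812],
       [  0.        ,   0.        ,   1.        ]]), array([[ 2.57909915e-01, -9.27933715e-01, -2.69112424e-01],
       [-9.66168913e-01, -2.47797322e-01, -7.15130629e-02],
       [-3.25955800e-04,  2.78451986e-01, -9.60450095e-01]]), array([ 0.216789  , -0.53536098,  0.37302296]))
```

View pics/scene0.png

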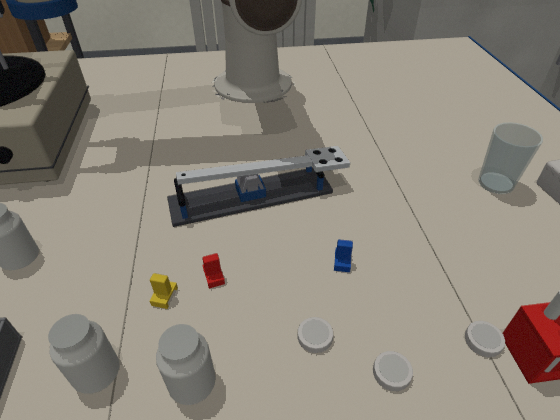

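View pics/top0.png

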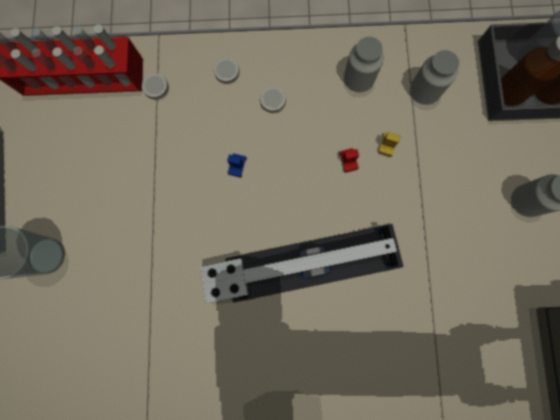

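View pics/wrist0.png

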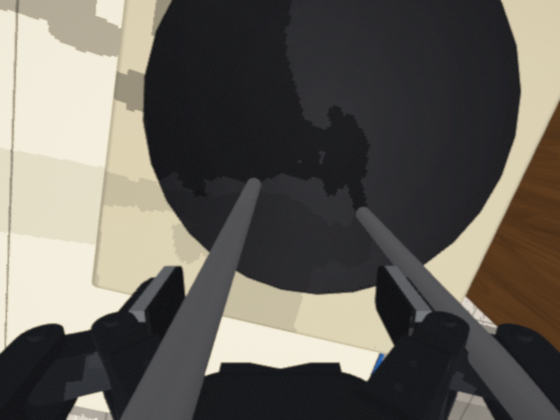

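```bash
python3 - <<'E'
from h import *
crop('scene0',0,0,130,190,4,'c1')
crop('top0',180,110,430,310,3,'c2')
crop('scene0',140,130,370,310,3,'c3')
s=state()
print(proj('scene0',s['ee_pos']),proj('top0',s['ee_pos']))
E
```

```text
[-18.28323664  33.85264882] [812.12390337 546.95125789]
```

View pics/c1.png

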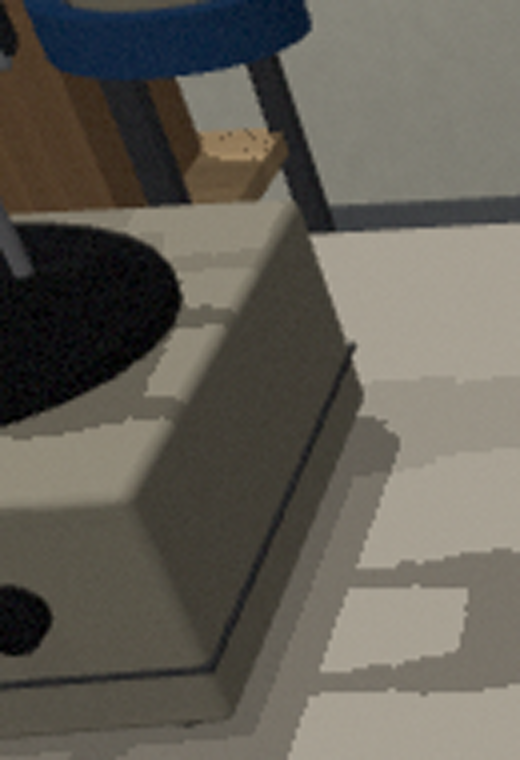

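View pics/c2.png

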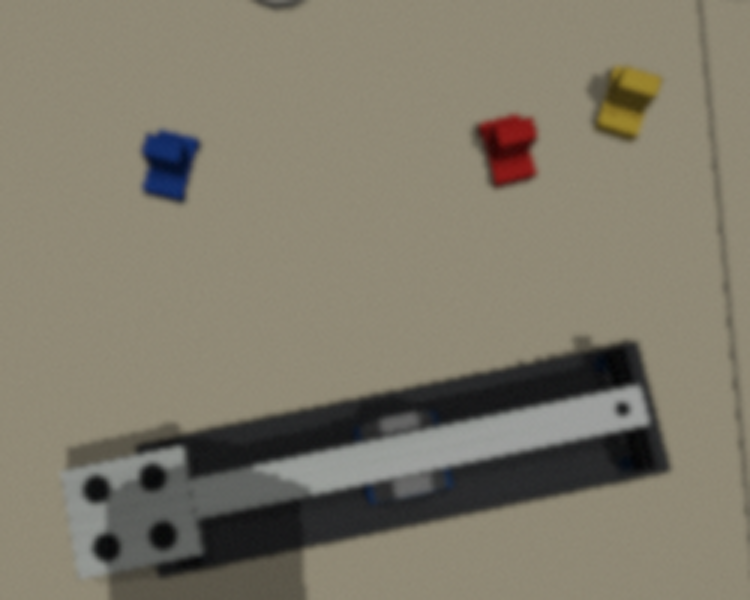

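View pics/c3.png

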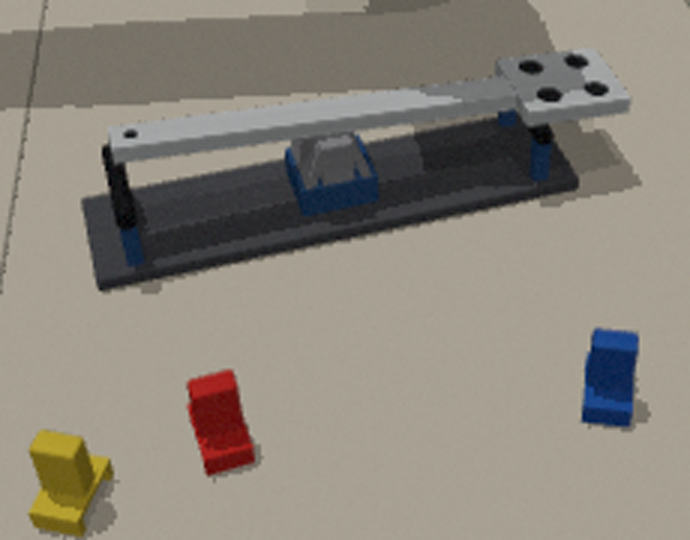

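move_arm(
  rows=[
    [[0,0,0.05],[0,0,0],1],
    [[0,0,0.1],[0,0,0],1],
    [[0,0,0.15],[0,0,0],1],
    [[0,0,0.2],[0,0,0],1],
    [[0,0,0.2],[0,0,0],1],
  ],
)

```text
t: 0.65
ee_pos: [0.1489, -0.557, 0.4243]
tool_rot: [[0.259, 0.001, 0.966], [-0.966, -0.013, 0.259], [0.013, -1.0, -0.003]]
wrist_force: [0.0, -0.3, -0.3]
width: 0.0854
```

```bash
python3 - <<'E'
from h import *
snap('wrist','w1');snap('scene','s1')
t=lambda u,v:('top0',180+u/3,110+v/3)
s=lambda u,v:('scene0',140+u/3,130+v/3)
for n,a,b in [('end',t(622,408),s(130,133)),('A',t(97,489),s(596,89)),('B',t(153,477),s(550,95)),('C',t(107,547),s(577,61)),('D',t(163,535),s(531,66))]:
    print(n,*tri(a,b))
for q in [(400,421),(413,486)]: print('edge',onz(*t(*q),0.06))
for q in [(490,185),(535,178),(145,190),(183,199)]: print('saddle',onz(*t(*q),0.0))
for q in [(206,472),(254,460),(583,418),(632,424)]: print('saddle s',onz(*s(*q),0.0))
for q in [(137,444),(635,341),(668,470)]: print('base',onz(*t(*q),0.01))
E
```

```text
end [ 0.4951856  -0.16024053  0.07946398] [np.float64(0.0005981214491466919), np.float64(0.0005981214491466597)]
A [0.46140971 0.12717687 0.05799067] [np.float64(0.0011702240604276467), np.float64(0.0011702240604276482)]
B [0.46698917 0.09580486 0.06047298] [np.float64(0.0013729700983297062), np.float64(0.001372970098329709)]
C [0.42986083 0.12175465 0.05834385] [np.float64(0.001385207940460473), np.float64(0.0013852079404604734)]
D [0.43543986 0.09014539 0.06134009] [np.float64(0.0011132402782669528), np.float64(0.0011132402782670049)]
edge [ 0.49326411 -0.04306942  0.06      ]
edge [ 0.45755557 -0.04858639  0.06      ]
saddle [ 0.64263079 -0.10961708  0.        ]
saddle [ 0.64610807 -0.13798294  0.        ]
saddle [0.64750991 0.10762941 0.        ]
saddle [0.64074814 0.08361235 0.        ]
saddle s [ 0.68535559 -0.12682946  0.        ]
saddle s [ 0.68095607 -0.10181966  0.        ]
saddle s [0.6767099  0.07530964 0.        ]
saddle s [0.68430845 0.10045772 0.        ]
base [0.48774238 0.11174306 0.01      ]
base [ 0.53984838 -0.18923558  0.01      ]
base [ 0.46269994 -0.2023446   0.01      ]
```

View pics/w1.png

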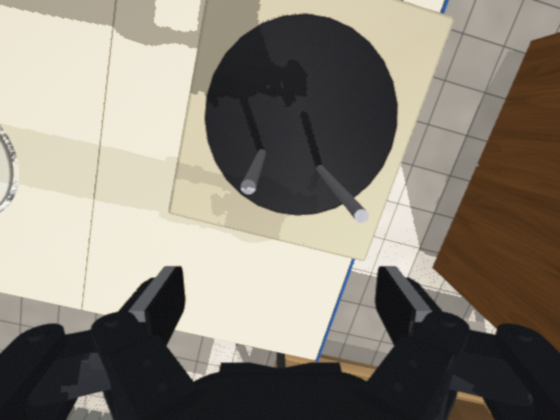

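View pics/s1.png

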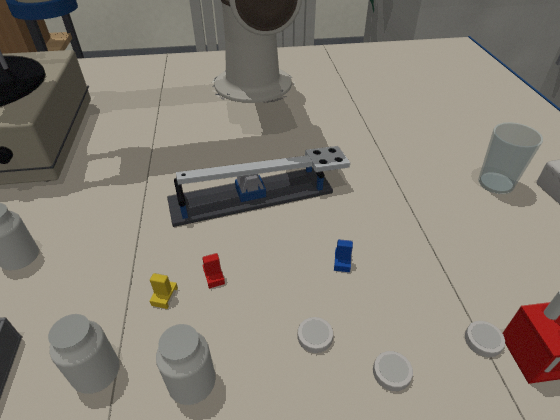

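move_arm(
  rows=[
    [[0.028,0.038,0],[0,0,0.14],1],
    [[0.056,0.076,0],[0,0,0.28],1],
    [[0.084,0.115,0],[0,0,0.42],1],
    [[0.112,0.154,0],[0,0,0.56],1],
    [[0.14,0.192,0],[0,0,0.7],1],
    [[0.168,0.231,-0.02],[0,0,0.84],1],
    [[0.196,0.27,-0.04],[0,0,0.98],1],
    [[0.224,0.308,-0.06],[0,0,1.12],1],
    [[0.252,0.346,-0.08],[0,0,1.26],1],
    [[0.28,0.385,-0.1],[0,0,1.4],1],
  ],
)

```text
t: 1.75
ee_pos: [0.424, -0.1743, 0.3164]
tool_rot: [[0.995, -0.002, -0.097], [0.097, 0.002, 0.995], [-0.002, -1.0, 0.002]]
wrist_force: [1.0, -0.3, -0.2]
width: 0.0853
```

```bash
python3 - <<'E'
from h import *
snap('wrist','w2'); s=state(); print(s['ee_pos'],s['tool_rot'],s['qd'])
E
```

```text
[ 0.42577168 -0.16765268  0.31275999] [[ 0.99408957 -0.00395136 -0.10849108]
 [ 0.10852702  0.01043861  0.99403869]
 [-0.00279531 -0.99993771  0.01080574]] [-0.11111139 -0.00214804 -0.01165556 -0.04008778  0.07002634  0.06217359]
```

View pics/w2.png

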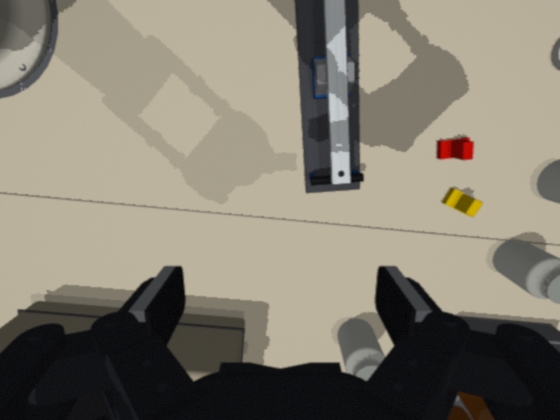

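move_arm(
  rows=[
    [[0.025,0.01,-0.03],[0,0,0.035],1],
    [[0.055,0.01,-0.06],[0,0,0.064],1],
    [[0.058,0.01,-0.08],[0,0,0.064],1],
    [[0.058,0.01,-0.08],[0,0,0.064],1],
  ],
)

```text
t: 2.2
ee_pos: [0.481, -0.1554, 0.2267]
tool_rot: [[0.985, -0.015, -0.173], [0.173, 0.016, 0.985], [-0.012, -1.0, 0.019]]
wrist_force: [0.2, -0.4, 0.3]
width: 0.0856
```

```bash
python3 - <<'E'
from h import *
snap('wrist','w3'); s=state(); print(s['ee_pos'],s['tool_rot'],s['qd'])
E
```

```text
[ 0.48185264 -0.15638166  0.22943816] [[ 0.9850183  -0.01089394 -0.17210542]
 [ 0.17224812  0.01389313  0.98495562]
 [-0.00833897 -0.99984414  0.01556145]] [-0.01260329 -0.0493156  -0.05367227  0.00024056  0.00911786 -0.00168463]
```

View pics/w3.png

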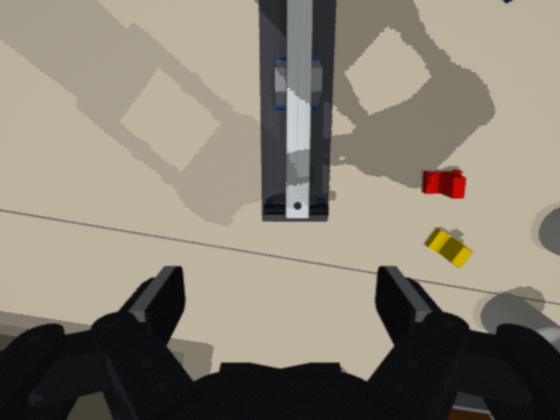

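```bash
python3 - <<'E'
from h import *
crop('w3',240,40,350,230,4,'c4')
crop('w3',410,150,490,280,5,'c5')
E
```

```text
(no output)
```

View pics/c4.png

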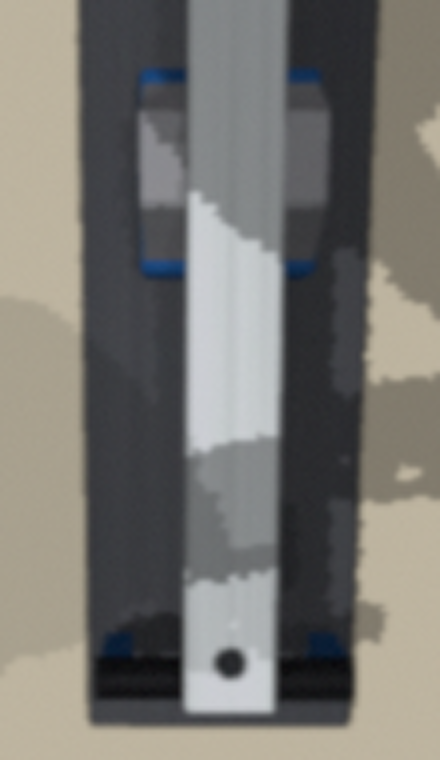

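View pics/c5.png

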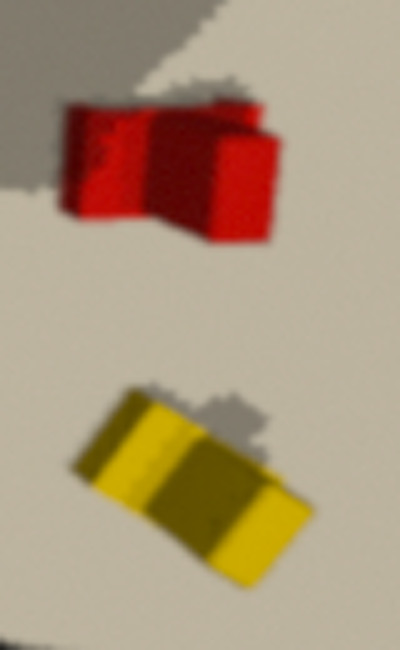

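```bash
python3 - <<'E'
from h import *
w=lambda u,v:('w3',240+u/4,40+v/4)
P=[onz(*w(u,v),0.06) for u,v in [(138,110),(330,110),(330,207),(138,207)]]
print(np.round(P,4)); c=np.mean(P,0); print('edge c',c)
xd=(P[1]+P[2]-P[0]-P[3])/2; yd=(P[0]+P[1]-P[2]-P[3])/2
print(np.linalg.norm(xd),np.linalg.norm(yd),np.arctan2(xd[1],xd[0]),np.arctan2(-yd[0],yd[1]))
E1=[onz(*w(u,712),0.081) for u in (184,275)]; print('end',E1,(E1[0]+E1[1])/2)
print('hole tri',tri(w(230,662),('scene0',183.3,174.3),('top0',387.3,246)))
for v in (200,450):
  l,r={200:(188,284),450:(187,280)}[v]; z=0.077+ (0.003 if v==450 else 0)-0.004
  a,b=onz(*w(l,v),z),onz(*w(r,v),z);print((a+b)/2,np.linalg.norm(a-b))
# red: tab top corners (z .047)
r=lambda u,v:('w3',410+u/5,150+v/5)
T=[onz(*r(u,v),0.047) for u,v in [(217,138),(280,140),(269,241),(209,240)]];print('red tab',np.round(T,4),np.mean(T,0))
Tx=(T[1]+T[2]-T[0]-T[3])/2;Ty=(T[0]+T[1]-T[2]-T[3])/2
print(np.linalg.norm(Tx),np.linalg.norm(Ty),np.arctan2(Tx[1],Tx[0]),np.arctan2(-Ty[0],Ty[1]))
# height check with tri using scene tab top near corners
t=lambda u,v:('top0',180+u/3,110+v/3); s=lambda u,v:('scene0',140+u/3,130+v/3)
print('tab top c tri',tri(('w3',410+244/5,150+190/5),s(211,380),t(516,124)))
E
```

```text
[[ 0.4533 -0.0376  0.06  ]
 [ 0.4973 -0.03    0.06  ]
 [ 0.5017 -0.0508  0.06  ]
 [ 0.4569 -0.0585  0.06  ]]
edge c [ 0.47732821 -0.04422513  0.06      ]
0.045069919488259835 0.021235618526234745 0.17135188286065747 0.18793499770797073
end [array([ 0.4884768 , -0.17340791,  0.081     ]), array([ 0.51045219, -0.169499  ,  0.081     ])] [ 0.4994645  -0.17145345  0.081     ]
hole tri (array([ 0.49622386, -0.15976835,  0.08026735]), [np.float64(0.0012253743350391284), np.float64(0.00024349635257456983), np.float64(0.0013737899002828177)])
[ 0.47914683 -0.05438819  0.073     ] 0.021804167206839375
[ 0.48887852 -0.10933039  0.076     ] 0.021967753765569854
red tab [[ 0.6556 -0.1089  0.047 ]
 [ 0.6687 -0.107   0.047 ]
 [ 0.6733 -0.1282  0.047 ]
 [ 0.6607 -0.1302  0.047 ]] [ 0.66456625 -0.11857458  0.047     ]
0.012981474627117255 0.021837403162520634 0.1502269131251939 0.22560685863557597
tab top c tri (array([ 0.66509661, -0.11886939,  0.04801487]), [np.float64(0.001002127951275202), np.float64(0.0005481640732012214), np.float64(0.0013614227974257204)])
```

move_arm(
  rows=[
    [[0.002,0.03,-0.03],[0,0,0],1],
    [[0.003,0.063,-0.06],[0,0,0],1],
    [[0.004,0.063,-0.09],[0,0,0],1],
    [[0.004,0.063,-0.11],[0,0,0],1],
    [[0.004,0.063,-0.11],[0,0,0],1],
    [[0.004,0.063,-0.11],[0,0,0],1],
  ],
)

```text
t: 2.85
ee_pos: [0.4862, -0.094, 0.1208]
tool_rot: [[0.985, -0.01, -0.171], [0.171, 0.013, 0.985], [-0.007, -1.0, 0.015]]
wrist_force: [0.4, 0.3, 0.3]
width: 0.0855
```

```bash
cat > corr.py <<'E'
from h import *
from scipy.spatial.transform import Rotation as Ro
import sys
yaw,x,y,z=map(float,sys.argv[1:5]); s=state(); R=np.array(s['tool_rot']).reshape(3,3)
c,n=np.cos(yaw),np.sin(yaw); D=np.array([[c,0,-n],[n,0,c],[0,-1,0]])
print('shift',np.round(np.array([x,y,z])-s['ee_pos'],4),'turn',np.round(Ro.from_matrix(D@R.T).as_rotvec(),4),s['wrist_force'],s['width'],np.abs(s['qd']).max())
E
python3 corr.py 0.174 0.486 -0.093 0.079
```

```text
shift [-0.0002  0.001  -0.0418] turn [-0.0132 -0.0096  0.0018] [0.36421155 0.27731012 0.33840016] 0.08545848288264773 0.029113402534545557
```

move_arm(
  rows=[
    [[0,0.001,-0.02],[-0.013,-0.01,0],1],
    [[0,0.001,-0.042],[-0.013,-0.01,0],1],
    [[0,0.001,-0.042],[-0.013,-0.01,0],0.2],
    [[0,0.001,-0.042],[-0.013,-0.01,0],-0.2],
    [[0,0.001,-0.042],[-0.013,-0.01,0],-0.6],
    [[0,0.001,-0.042],[-0.013,-0.01,0],-1],
    [[0,0.001,-0.042],[-0.013,-0.01,0],-1],
    [[0,0.001,-0.042],[-0.013,-0.01,0],-1],
  ],
  newtons=20,
)

```text
t: 3.65
ee_pos: [0.4865, -0.0931, 0.0793]
tool_rot: [[0.985, 0.001, -0.171], [0.171, -0.0, 0.985], [0.001, -1.0, -0.0]]
wrist_force: [-0.3, -0.0, -1.0]
width: 0.0006
```

```bash
python3 - <<'E'
from h import *
snap('wrist','w4'); snap('scene','s4'); s=state(); print(s['ee_pos'],s['tool_rot'],s['width'],s['wrist_force'],s['ft_torque'])
crop('s4',140,100,380,260,3,'c6')
E
```

```text
[ 0.486266   -0.09303348  0.07897624] [[ 9.85201269e-01  6.38249368e-04 -1.71400271e-01]
 [ 1.71400220e-01  1.34299158e-04  9.85201475e-01]
 [ 6.51823131e-04 -9.99999787e-01  2.29156184e-05]] 0.00014250394057030197 [ 0.19028282 -0.24434251 -0.18222848] [ 0.01513803 -0.00641906  0.00952522]
```

View pics/c6.png

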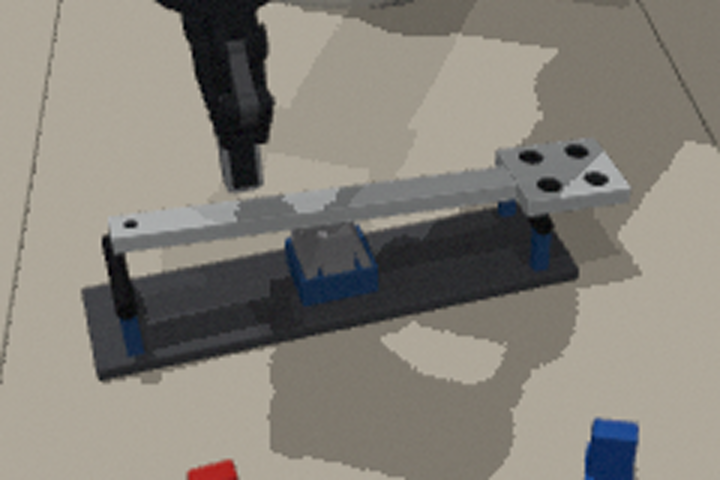

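View pics/w4.png

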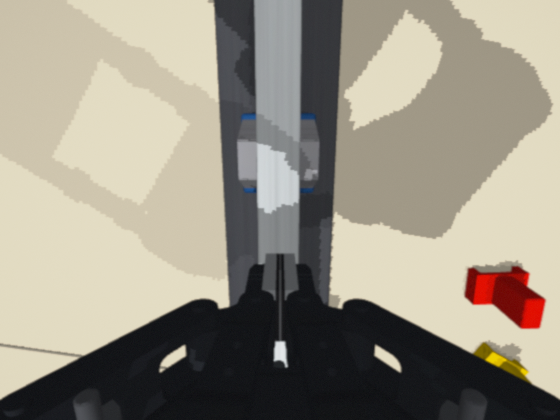

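```bash
python3 - <<'E'
from h import *
s=state(); p=s['ee_pos']
for dz in (0,0.017,-0.017,.03): print(dz,proj('s4',p-[0,0,dz]),proj('w4',p-[0,0,dz]))
o,d=ray('s4',220.7,162.7); k=((p+np.array([.0,0,0]))[0]-o[0])/d[0]; print(o+d*k)
o,d=ray('s4',140+200/3,100+205/3)
for x in (.48,.49): print(o+d*(x-o[0])/d[0])
E
```

```text
0 [221.44498303 168.2767102 ] [279.81266367 259.47568597]
0.017 [222.39314281 175.83549226] [279.76767063 247.23020571]
-0.017 [220.4663886 160.4753014] [279.86708868 274.28821248]
0.03 [223.09854315 181.45898274] [279.73819846 239.20894356]
[ 0.486266   -0.09311233  0.0911913 ]
[ 0.48       -0.11937736  0.07689554]
[ 0.49       -0.11850949  0.08425731]
```

```bash
python3 - <<'E'
from h import *
crop('s4',180,100,270,190,7,'c7')
crop('w4',220,230,340,300,6,'c8')
R=np.array(state()['tool_rot']);p=state()['ee_pos']
for a in (-.011,.011):
  for dy in (-.012,0,.017):
    for dx in (-.011,0.011):
      q=p+R@[dx,dy,a]; print(a,dy,dx,np.round(proj('s4',q)),np.round(proj('w4',q)))
E
```

```text
-0.011 -0.012 -0.011 [213. 160.] [258. 289.]
-0.011 -0.012 0.011 [216. 168.] [302. 289.]
-0.011 0 -0.011 [214. 166.] [260. 278.]
-0.011 0 0.011 [217. 173.] [300. 278.]
-0.011 0.017 -0.011 [215. 173.] [261. 265.]
-0.011 0.017 0.011 [218. 181.] [298. 264.]
0.011 -0.012 -0.011 [226. 158.] [257. 249.]
0.011 -0.012 0.011 [228. 165.] [302. 249.]
0.011 0 -0.011 [226. 164.] [259. 240.]
0.011 0 0.011 [229. 171.] [301. 240.]
0.011 0.017 -0.011 [227. 171.] [261. 229.]
0.011 0.017 0.011 [230. 178.] [299. 229.]
```

View pics/c7.png

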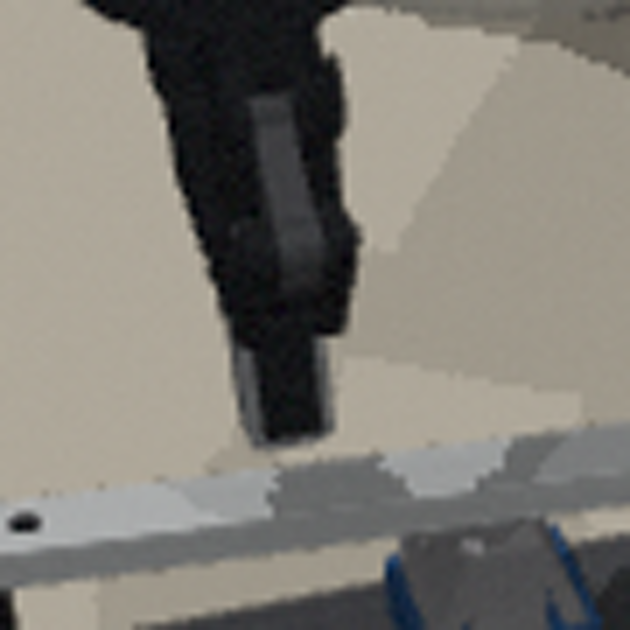

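View pics/c8.png

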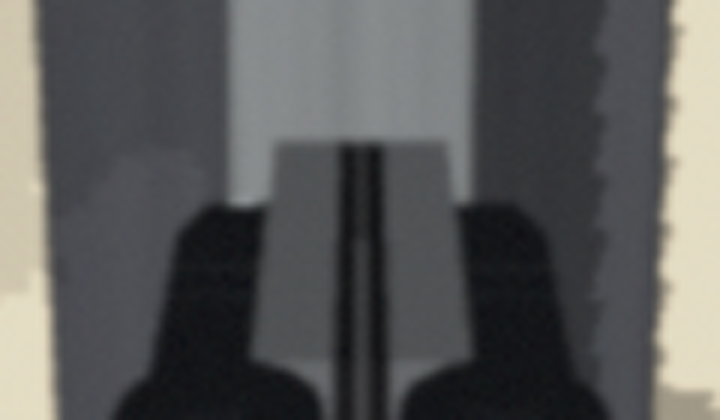

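move_arm(
  rows=[
    [[0,0,0],[0,0,0],1],
    [[0,0,0],[0,0,0],1],
    [[0,0,0],[0,0,0],1],
    [[0,0,0],[0,0,0],1],
    [[0,0,-0.01],[0,0,0],1],
    [[0,0,-0.02],[0,0,0],1],
    [[0,0,-0.02],[0,0,0],1],
  ],
)

```text
t: 4.45
ee_pos: [0.4846, -0.0923, 0.0567]
tool_rot: [[0.985, -0.003, -0.171], [0.171, 0.002, 0.985], [-0.003, -1.0, 0.002]]
wrist_force: [-0.5, -0.6, -0.7]
width: 0.0853
```

```bash
python3 - <<'E'
from h import *
snap('wrist','w5'); snap('scene','s5'); s=state(); print(s['ee_pos'],s['width'],s['wrist_force'])
crop('s5',170,90,290,200,6,'c9')
crop('w5',120,180,440,360,2.4,'c10')
E
```

```text
[ 0.48570945 -0.09279306  0.05821602] 0.0854223784214265 [-0.10197172  0.42730308 -0.07204483]
```

View pics/c9.png

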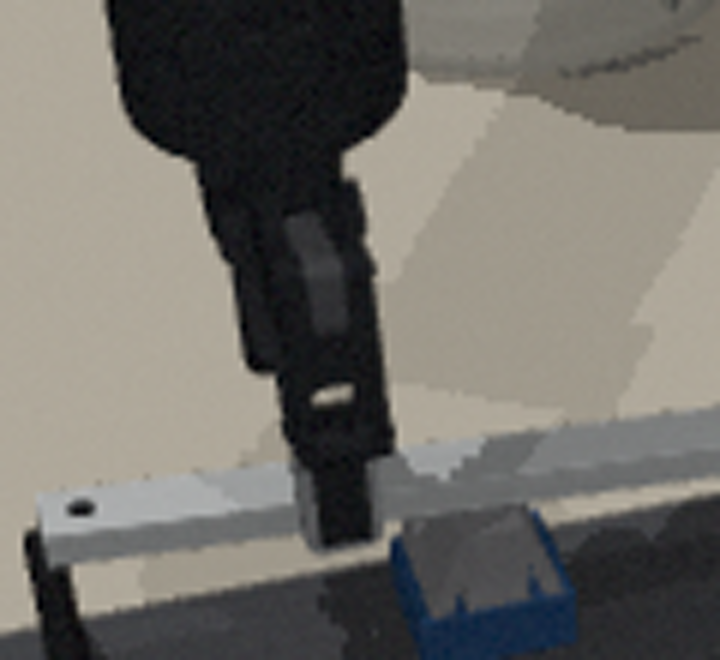

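View pics/c10.png

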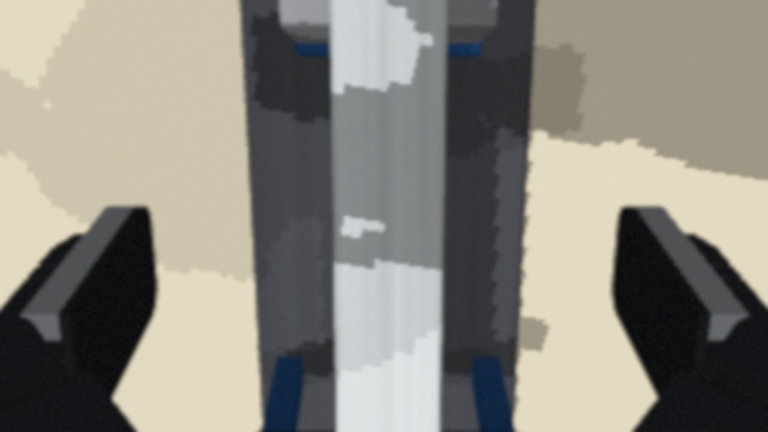

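```bash
python3 - <<'E'
from h import *
o,d=ray('s5',226.7,181.3)
for x in (.526,.53,.535): print(o+d*(x-o[0])/d[0])
E
```

```text
[ 0.526      -0.08517236  0.08004474]
[ 0.53       -0.08503931  0.0832071 ]
[ 0.535      -0.084873    0.08716006]
```

move_arm(
  rows=[
    [[0.001,0,-0.009],[0,0,0],1],
    [[0.001,0,-0.009],[0,0,0],0.2],
    [[0.001,0,-0.009],[0,0,0],-0.2],
    [[0.001,0,-0.009],[0,0,0],-0.6],
    [[0.001,0,-0.009],[0,0,0],-1],
    [[0.001,0,-0.009],[0,0,0],-1],
    [[0.001,0,-0.009],[0,0,0],-1],
  ],
  newtons=20,
)

```text
t: 5.25
ee_pos: [0.4869, -0.0929, 0.0495]
tool_rot: [[0.985, -0.001, -0.171], [0.171, 0.001, 0.985], [-0.0, -1.0, 0.001]]
wrist_force: [-1.1, 0.0, 2.2]
width: 0.0215
```

```bash
python3 - <<'E'
from h import *
snap('wrist','w6'); snap('scene','s6'); s=state(); print(s['ee_pos'],s['width'],s['wrist_force'],s['ft_torque'])
crop('s6',140,90,380,250,3,'c11')
E
```

```text
[ 0.48685245 -0.09285509  0.04949932] 0.021415477641416783 [-0.26819956  0.06654512  2.51732153] [0.0046726  0.16422655 0.09417013]
```

View pics/c11.png

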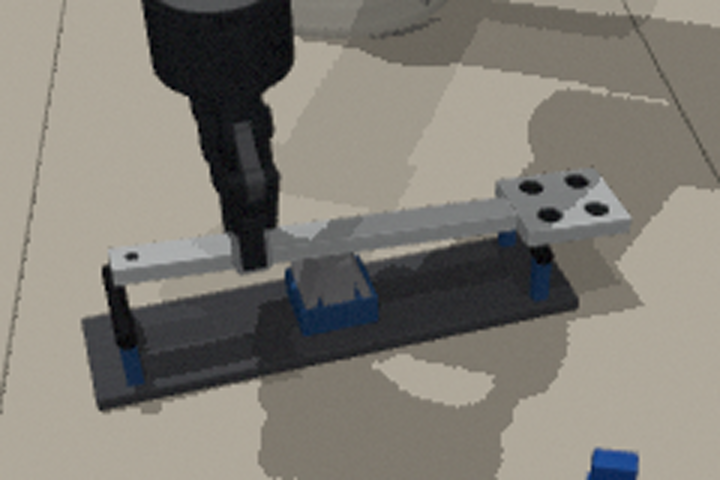

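View pics/w6.png

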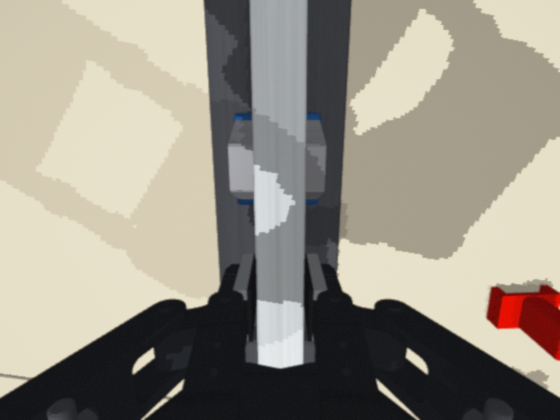

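move_arm(
  rows=[
    [[0.001,-0.008,0],[0,0,0],-1],
    [[0.003,-0.016,0],[0,0,0],-1],
    [[0.004,-0.024,0],[0,0,0],-1],
    [[0.006,-0.032,-0.001],[0,0,0],-1],
    [[0.007,-0.04,-0.002],[0,0,0],-1],
    [[0.008,-0.048,-0.003],[0,0,0],-1],
    [[0.01,-0.056,-0.004],[0,0,0],-1],
    [[0.011,-0.063,-0.004],[0,0,0],-1],
    [[0.011,-0.063,-0.004],[0,0,0],-1],
    [[0.011,-0.063,-0.004],[0,0,0],-1],
  ],
)

```text
t: 6.35
ee_pos: [0.4983, -0.1573, 0.0459]
tool_rot: [[0.985, 0.001, -0.172], [0.172, -0.002, 0.985], [0.0, -1.0, -0.002]]
wrist_force: [-0.8, -2.4, 1.1]
width: 0.0214
```

```bash
python3 - <<'E'
from h import *
snap('wrist','w7'); snap('scene','s7'); s=state(); print(s['ee_pos'],s['width'],s['wrist_force'],s['ft_torque'])
crop('s7',120,90,360,250,3,'c12')
E
```

```text
[ 0.49828173 -0.15669371  0.04588248] 0.021252921336842392 [ 0.41111996 -2.73511698  0.72939698] [-0.2320034   0.04990736  0.02845036]
```

View pics/c12.png

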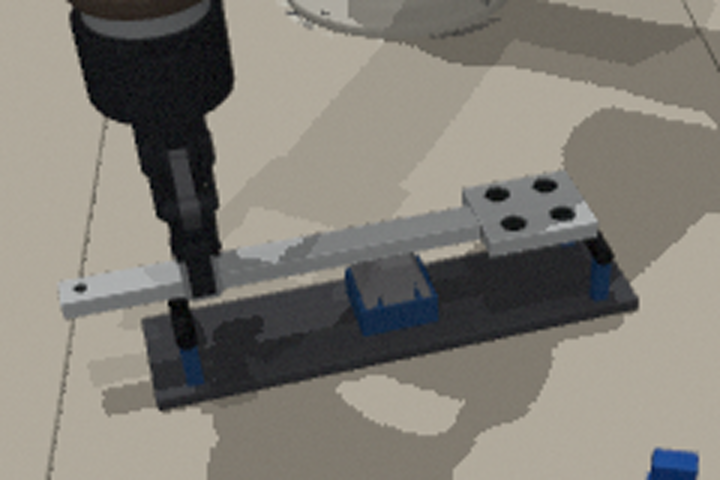

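View pics/w7.png

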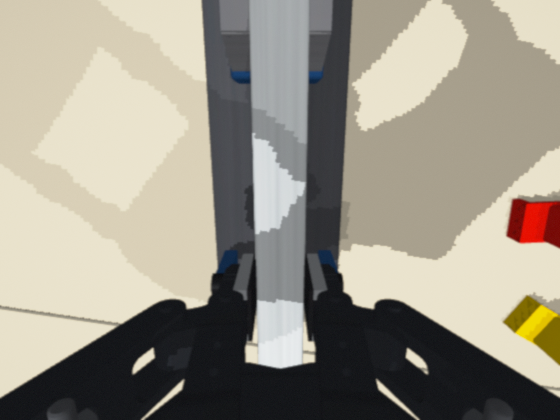

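```bash
python3 - <<'E'
from h import *
snap('top','t7')
crop('t7',180,210,420,320,3.3,'c13')
crop('s7',260,130,340,190,8,'c14')
E
```

```text
(no output)
```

View pics/c13.png

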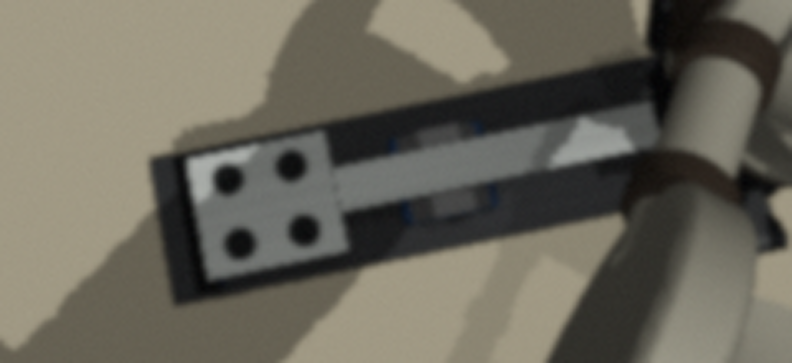

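View pics/c14.png

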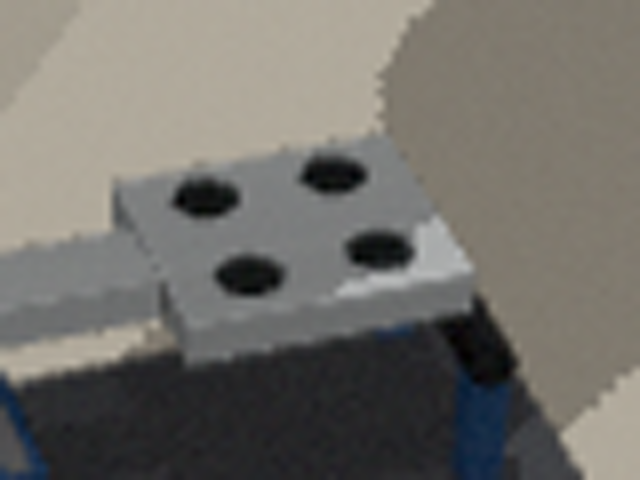

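```bash
python3 - <<'E'
from h import *
t=lambda u,v:('t7',180+u/3.3,210+v/3.3); s=lambda u,v:('s7',260+u/8,130+v/8)
H=[]
for a,b in [((228,180),(380,249)),((291,166),(251,275)),((239,243),(333,175)),((304,231),(206,198))]:
    x,e=tri(t(*a),s(*b)); H.append(x); print(x.round(4),np.round(e,4))
c=np.mean(H,0); print(c)
yv=np.array([-.172,.985]); E=np.array([.477,-.0445]); o=c[:2]-.091*yv
print('origin along y', (o-E)@yv, 'x',(o-E)@[.985,.172])
c0=np.array([.4484,.1087]); print('moved',(c[:2]-c0)@yv)
# edge from top/tri: visible ends of edge centre
for q in [(445,139),(453,203)]: print(onz(*t(*q),.06))
E
```

```text
[0.473  0.0643 0.0693] [0.001 0.001]
[0.4789 0.0331 0.0693] [0.0011 0.0011]
[0.4422 0.059  0.0693] [0.0006 0.0006]
[0.447  0.0273 0.0691] [0.001 0.001]
[0.46029006 0.04592726 0.06926447]
origin along y 0.0009623388818755862 x -0.0009058002835950841
moved -0.06387624211812441
[ 0.49022914 -0.0454472   0.06      ]
[ 0.45836154 -0.04797654  0.06      ]
```

move_arm(
  rows=[
    [[0,-0.001,0],[0,0,0],-0.5],
    [[0,-0.001,0],[0,0,0],-0.3],
    [[0,-0.001,0],[0,0,0],0],
    [[0,-0.001,0],[0,0,0],0.4],
    [[0,-0.001,0],[0,0,0],0.4],
    [[0,-0.001,0],[0,0,0],0.4],
    [[0,-0.001,0],[0,0,0],0.4],
    [[0,-0.001,0],[0,0,0],0.4],
  ],
)

```text
t: 7.3
ee_pos: [0.4982, -0.1575, 0.0459]
tool_rot: [[0.985, 0.0, -0.172], [0.172, -0.001, 0.985], [0.0, -1.0, -0.001]]
wrist_force: [0.3, 0.4, 0.1]
width: 0.0597
```

```bash
python3 - <<'E'
from h import *
snap('wrist','w8'); snap('scene','s8'); snap('top','t8'); s=state(); print(s['ee_pos'],s['width'],s['wrist_force'],s['ft_torque'])
crop('s8',120,90,360,250,3,'c15')
E
```

```text
[ 0.49824543 -0.15745367  0.04583855] 0.05989841883341734 [-0.99011659  0.08924956  0.70035524] [-0.02641963  0.01631934  0.00038481]
```

View pics/c15.png

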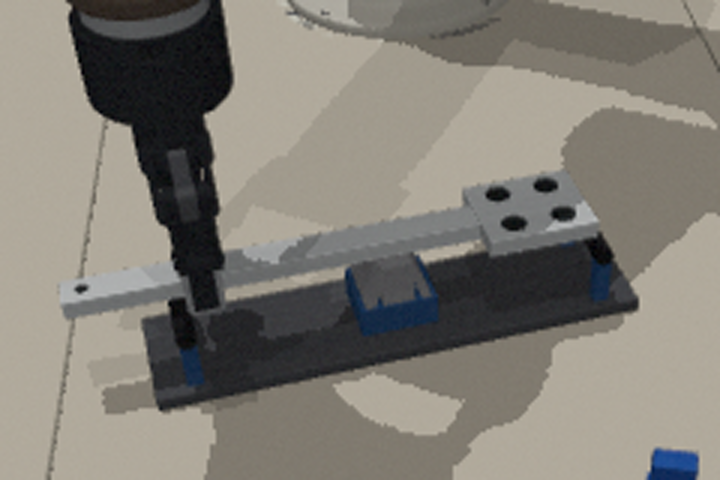

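View pics/w8.png

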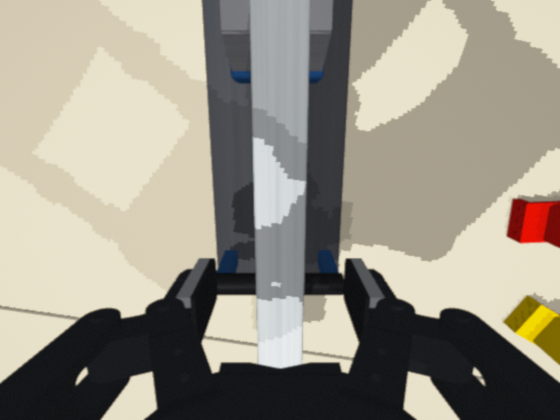

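move_arm(
  rows=[
    [[0,0,0.02],[0,0,0],0.6],
    [[0,0,0.06],[0,0,0],1],
    [[0,0,0.11],[0,0,0],1],
    [[0.04,0.005,0.13],[0,0,0],1],
    [[0.08,0.01,0.14],[0,0,0],1],
    [[0.12,0.01,0.14],[0,0,0],1],
    [[0.155,0.01,0.14],[0,0,0],1],
    [[0.165,0.01,0.14],[0,0,0],1],
    [[0.165,0.01,0.14],[0,0,0],1],
  ],
)

```text
t: 8.35
ee_pos: [0.6641, -0.1472, 0.1851]
tool_rot: [[0.985, 0.0, -0.172], [0.172, -0.001, 0.985], [-0.0, -1.0, -0.001]]
wrist_force: [-0.6, -0.4, -0.0]
width: 0.0853
```

```bash
python3 - <<'E'
from h import *
snap('wrist','w9'); snap('scene','s9'); s=state(); print(s['ee_pos'],s['tool_rot'],s['width'])
crop('s9',120,120,360,280,3,'c16')
E
```

```text
[ 0.66272407 -0.14736736  0.18543906] [[ 9.85143349e-01 -5.40435397e-04 -1.71733194e-01]
 [ 1.71732901e-01 -5.47644962e-04  9.85143396e-01]
 [-6.26455180e-04 -9.99999704e-01 -4.46698253e-04]] 0.08508404473636472
```

View pics/c16.png

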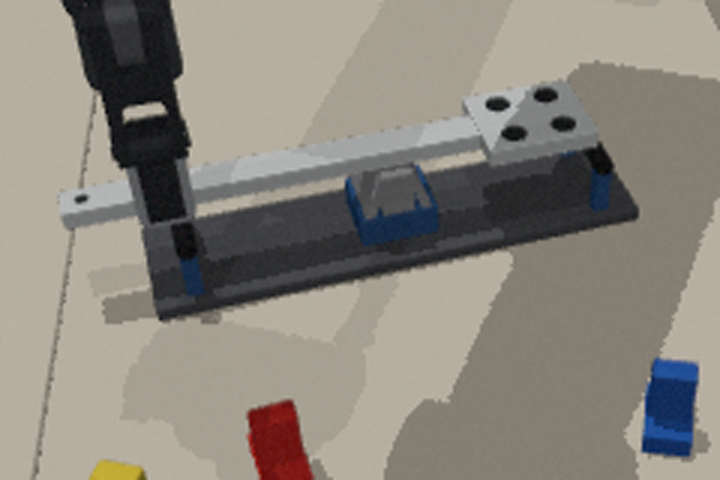

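View pics/w9.png

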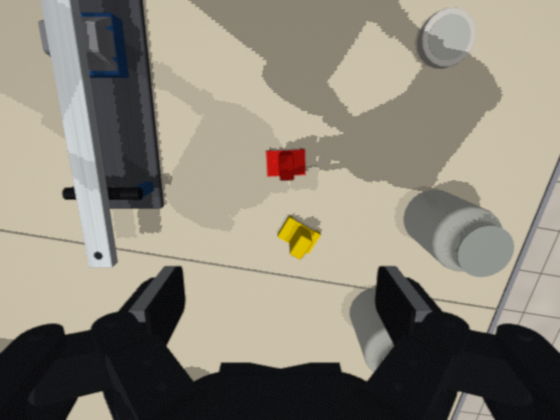

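```bash
python3 - <<'E'
from h import *
crop('w9',250,135,340,270,5,'c17')
E
```

```text
(no output)
```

View pics/c17.png

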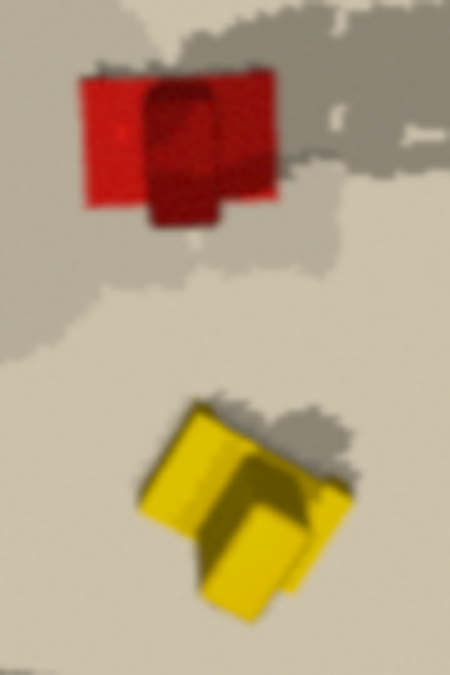

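```bash
python3 - <<'E'
from h import *
w=lambda u,v:('w9',250+u/5,135+v/5)
T=[onz(*w(*q),.013) for q in [(80,77),(274,71),(278,200),(86,209)]]
c=np.mean(T,0);print(np.round(T,4),c)
Tx=(T[1]+T[2]-T[0]-T[3])/2;Ty=(T[0]+T[1]-T[2]-T[3])/2
print(np.linalg.norm(Tx),np.linalg.norm(Ty),np.arctan2(Tx[1],Tx[0]),np.arctan2(-Ty[0],Ty[1]))
print(onz(*w(186,224),.047))
E
python3 corr.py 0.16 .6645 -.119 .0
```

```text
[[ 0.6433 -0.1091  0.013 ]
 [ 0.6815 -0.1012  0.013 ]
 [ 0.6874 -0.1268  0.013 ]
 [ 0.6488 -0.1354  0.013 ]] [ 0.66524515 -0.11811271  0.013     ]
0.0393209070756557 0.026520915457364236 0.21125306832415755 0.2158881492092663
[ 0.66776312 -0.1288376   0.047     ]
shift [ 0.0018  0.0284 -0.1854] turn [ 0.0005 -0.0005 -0.0126] [-0.2243721   0.48777445 -0.26490648] 0.08508404473636472 0.020507627549098066
```

move_arm(
  rows=[
    [[0.001,0.015,-0.04],[0,0,0.04],1],
    [[0.002,0.029,-0.08],[0,0,0.04],1],
    [[0.002,0.029,-0.11],[0,0,0.04],1],
    [[0.002,0.029,-0.125],[0,0,0.04],1],
    [[0.002,0.029,-0.125],[0,0,0.04],1],
    [[0.002,0.029,-0.125],[0,0,0.04],1],
  ],
)

```text
t: 9.05
ee_pos: [0.6655, -0.1192, 0.0623]
tool_rot: [[0.978, 0.002, -0.21], [0.21, -0.001, 0.978], [0.001, -1.0, -0.002]]
wrist_force: [-1.0, -0.9, 0.5]
width: 0.0852
```

```bash
python3 - <<'E'
from h import *
snap('wrist','w10'); snap('scene','s10')
crop('s10',130,140,310,300,4,'c18')
E
python3 corr.py 0.213 .665 -.1185 .010
```

```text
shift [-0.0014  0.0009 -0.0533] turn [0.0022 0.0038 0.0008] [ 0.51301732 -0.88767986  0.50449871] 0.08560339374929184 0.0025354841863410907
```

View pics/w10.png

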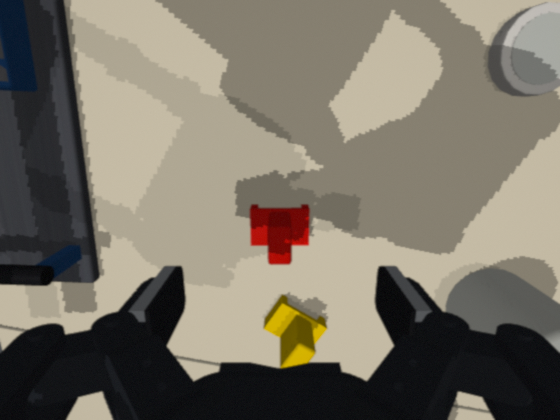

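View pics/c18.png

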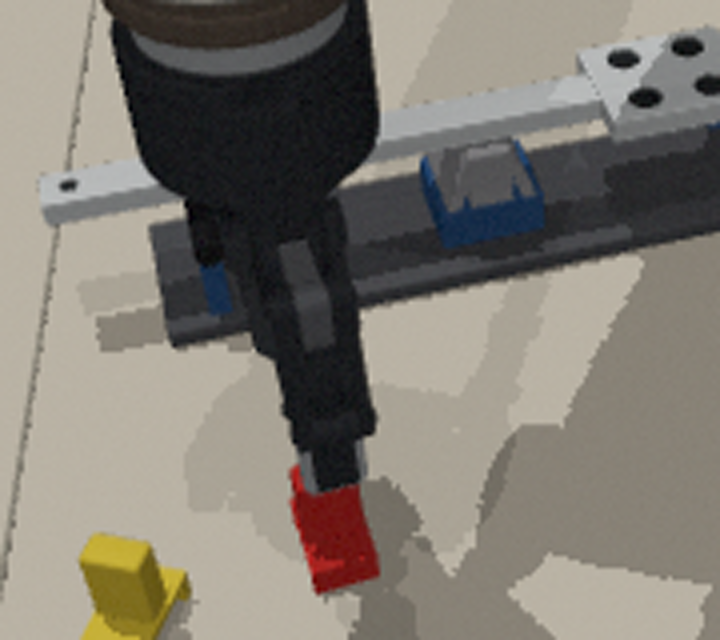

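move_arm(
  rows=[
    [[-0.001,0.001,-0.025],[0,0,0],1],
    [[-0.001,0.001,-0.045],[0,0.004,0],1],
    [[-0.001,0.001,-0.052],[0,0.004,0],1],
    [[-0.001,0.001,-0.052],[0,0.004,0],0.2],
    [[-0.001,0.001,-0.052],[0,0.004,0],-0.3],
    [[-0.001,0.001,-0.052],[0,0.004,0],-0.7],
    [[-0.001,0.001,-0.052],[0,0.004,0],-1],
    [[-0.001,0.001,-0.052],[0,0.004,0],-1],
    [[-0.001,0.001,-0.052],[0,0.004,0],-1],
  ],
  newtons=30,
)

```text
t: 10.05
ee_pos: [0.666, -0.1186, 0.0122]
tool_rot: [[0.978, 0.001, -0.211], [0.211, -0.003, 0.978], [0.001, -1.0, -0.003]]
wrist_force: [-0.4, 0.4, 2.5]
width: 0.0135
```

```bash
python3 - <<'E'
from h import *
snap('wrist','w11'); snap('scene','s11')
crop('s11',130,140,310,300,4,'c19')
E
python3 corr.py 0.213 .665 -.1185 .010
```

```text
shift [-0.001   0.0001 -0.0022] turn [0.0027 0.001  0.0008] [-0.52943652  0.02536154  4.45752477] 0.013415230356346319 0.0016068134989172022
```

View pics/w11.png

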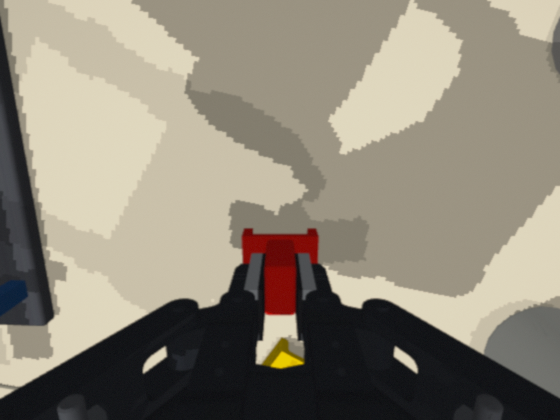

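View pics/c19.png

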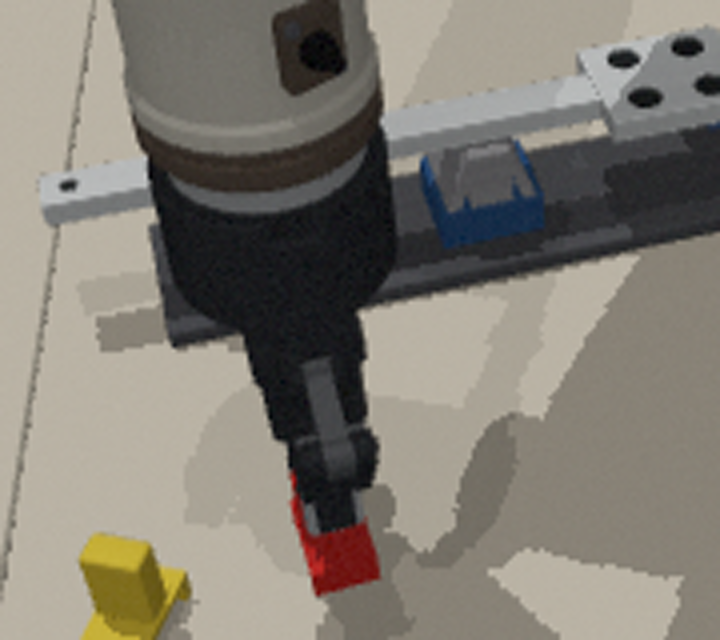

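move_arm(
  rows=[
    [[0,0,0.03],[0,0,0],-1],
    [[0,0,0.075],[0,0,0],-1],
    [[0,0,0.12],[0,0,0],-1],
    [[-0.03,0.012,0.14],[0,0,-0.01],-1],
    [[-0.07,0.028,0.14],[0,0,-0.02],-1],
    [[-0.11,0.044,0.14],[0,0,-0.03],-1],
    [[-0.15,0.06,0.14],[0,0,-0.038],-1],
    [[-0.18,0.072,0.14],[0,0,-0.038],-1],
    [[-0.189,0.0745,0.14],[0,0,-0.038],-1],
    [[-0.189,0.0745,0.14],[0,0,-0.038],-1],
  ],
)

```text
t: 11.15
ee_pos: [0.4763, -0.0438, 0.1521]
tool_rot: [[0.985, 0.001, -0.174], [0.174, -0.003, 0.985], [0.001, -1.0, -0.003]]
wrist_force: [0.6, -0.8, -0.5]
width: 0.0136
```

```bash
python3 - <<'E'
from h import *
snap('wrist','w12'); snap('scene','s12'); snap('top','t12')
crop('s12',120,80,360,240,3,'c20')
E
python3 corr.py 0.175 .477 -.0445 .152
```

```text
shift [-0.0012  0.0002 -0.0006] turn [0.0032 0.0022 0.0012] [-0.31058073 -0.57476792  0.05309471] 0.01331085393470268 0.010420910829730765
```

View pics/w12.png

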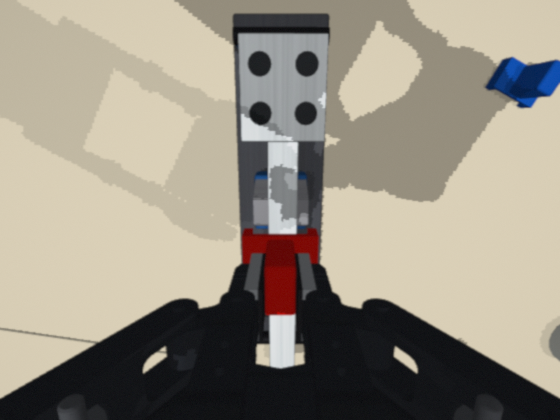

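View pics/c20.png

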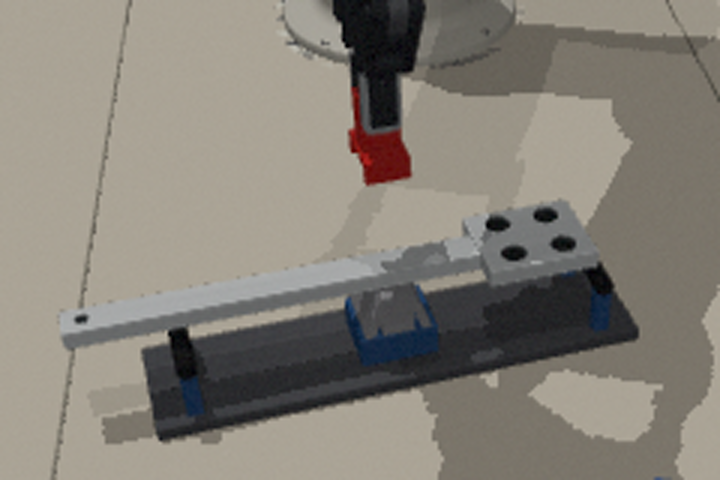

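```bash
python3 - <<'E'
from h import *
crop('w12',225,120,335,270,5,'c21')
E
```

```text
(no output)
```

View pics/c21.png

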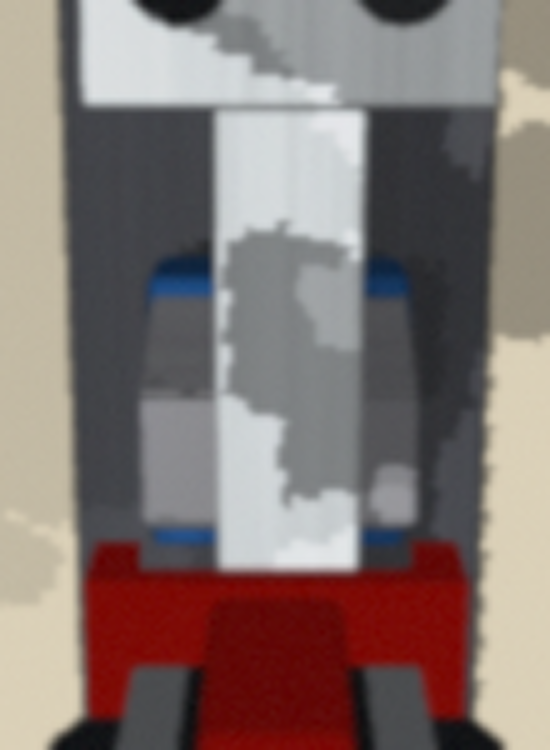

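```bash
python3 - <<'E'
from h import *
w=lambda u,v:('w12',225+u/5,120+v/5)
ex=np.array([.985,.174]);ey=np.array([-.174,.985])
C=[onz(*w(*q),.06) for q in [(140,399),(414,397),(418,522),(142,522)]]
c=np.mean(C,0);print('edge',c.round(4),np.linalg.norm(C[0]-C[1]),np.linalg.norm(C[1]-C[2]))
tcp=state()['ee_pos'][:2]
for v,l,r in [(130,214,366),(350,216,363),(560,218,360)]:
  a=(onz(*w(l,v),.072)+onz(*w(r,v),.072))/2; print('bar',a,'rel tcp x',(a[:2]-tcp)@ex,'y',(a[:2]-tcp)@ey)
b=(onz(*w(82,105),.072)+onz(*w(498,104),.072))/2
print('blade inner, paddle y origin rel edge',(b[:2]-c[:2])@ey-.056,'x',(b[:2]-c[:2])@ex)
print('edge rel tcp',(c[:2]-tcp)@ex,(c[:2]-tcp)@ey)
# clip: saddle top back corners
for q,z in [((90,578),.152-.012+.013),((465,576),.152-.012+.013),((112,545),.14),((446,545),.14)]: 
  p=onz(*w(*q),z); print('clip',(p[:2]-tcp)@ex,(p[:2]-tcp)@ey)
E
```

```text
edge [ 0.477  -0.0442  0.06  ] 0.04365234661834384 0.02102144579737972
bar [0.46935291 0.00862806 0.072     ] rel tcp x 0.0005600079076965854 y 0.05410179129359194
bar [ 0.47497999 -0.02339187  0.072     ] rel tcp x 0.0005312115941114407 y 0.021583042631653233
bar [ 0.48077767 -0.05640314  0.072     ] rel tcp x 0.0004979712067944439 y -0.011941852120601589
blade inner, paddle y origin rel edge 0.0010051126348924258 x 0.001644438761058161
edge rel tcp -0.0010890768520396125 0.0007071431750966543
clip -0.02090612134258452 0.015435921015508818
clip 0.017846081815844655 0.015588189096109897
clip -0.01989904673868015 0.014475155031036746
clip 0.017257938717569497 0.014410905794298778
```

move_arm(
  rows=[
    [[0.001,-0.001,-0.03],[0,0.002,0],-1],
    [[0.001,-0.001,-0.055],[0,0.002,0],-1],
    [[0.001,-0.001,-0.064],[0,0.002,0],-1],
    [[0.001,-0.001,-0.064],[0,0.002,0],-1],
    [[0.001,-0.001,-0.064],[0,0.002,0],-1],
  ],
)

```text
t: 11.8
ee_pos: [0.4803, -0.0462, 0.0895]
tool_rot: [[0.985, 0.001, -0.173], [0.173, -0.004, 0.985], [0.001, -1.0, -0.004]]
wrist_force: [0.2, -0.3, 0.3]
width: 0.0132
```

```bash
python3 - <<'E'
from h import *
snap('wrist','w13'); snap('scene','s13')
crop('s13',200,100,310,200,7,'c22')
crop('w13',225,150,335,270,5,'c23')
E
python3 corr.py 0.175 .478 -.045 .076
```

```text
shift [-0.0026  0.0012 -0.014 ] turn [0.0042 0.0029 0.0012] [ 0.68833619 -0.85404518 -1.02337791] 0.01318664650453555 0.00600997968044495
```

View pics/c22.png

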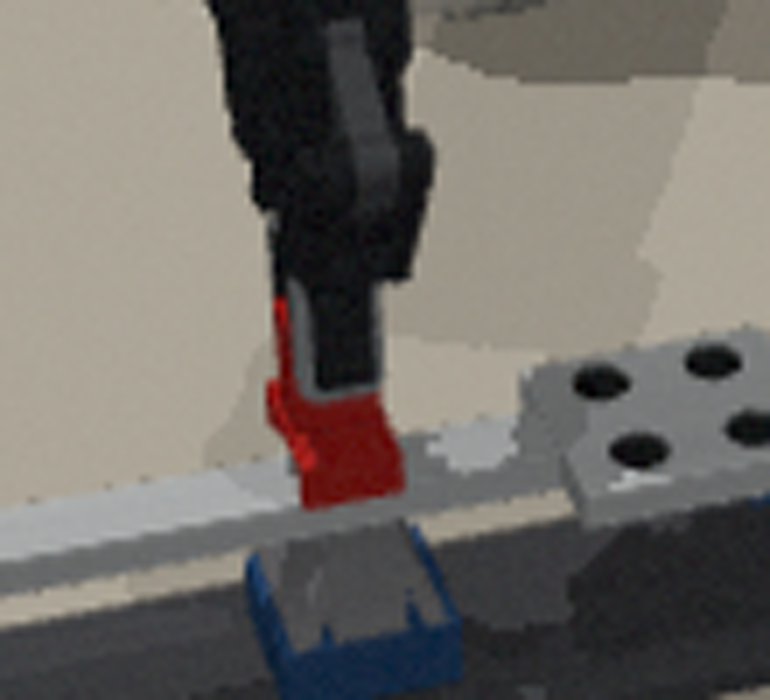

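View pics/c23.png

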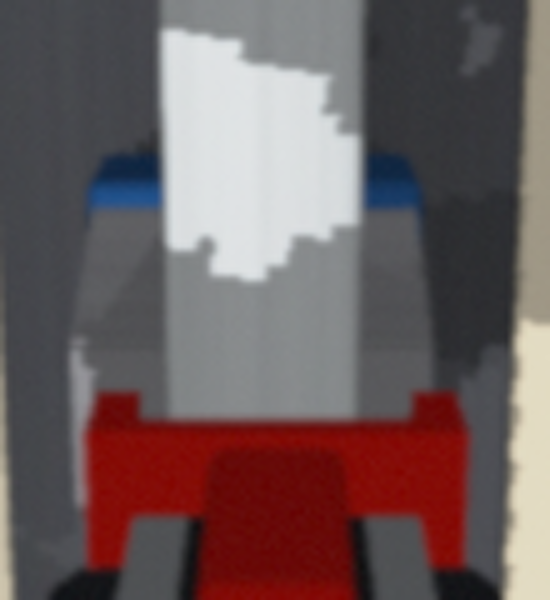

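move_arm(
  rows=[
    [[-0.0015,0,0],[0,0,0],-1],
    [[-0.0015,0,-0.003],[0,0,0],-1],
    [[-0.0015,0,-0.006],[0,0,0],-1],
    [[-0.0015,0,-0.009],[0,0,0],-1],
    [[-0.0015,0,-0.012],[0,0,0],-1],
    [[-0.0015,0,-0.0125],[0,0,0],-1],
    [[-0.0015,0,-0.0125],[0,0,0],-1],
  ],
)

```text
t: 12.6
ee_pos: [0.4788, -0.0462, 0.0773]
tool_rot: [[0.985, 0.002, -0.173], [0.173, -0.004, 0.985], [0.002, -1.0, -0.004]]
wrist_force: [0.4, -0.4, -0.5]
width: 0.0134
```

```bash
python3 - <<'E'
from h import *
snap('wrist','w14'); snap('scene','s14')
crop('s14',200,100,310,200,7,'c24')
crop('w14',225,150,335,270,5,'c25')
E
python3 corr.py 0.175 .478 -.045 .076
```

```text
shift [-0.0011  0.0013 -0.0016] turn [0.0042 0.0029 0.0013] [ 0.94611677 -0.64067061 -0.07234914] 0.013251771554791833 0.0033385487508075335
```

View pics/c24.png

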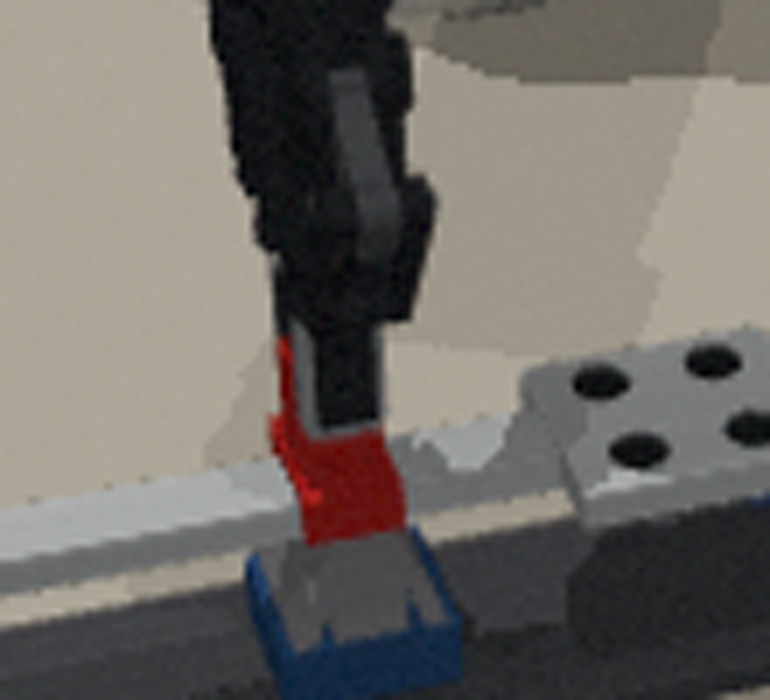

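View pics/c25.png

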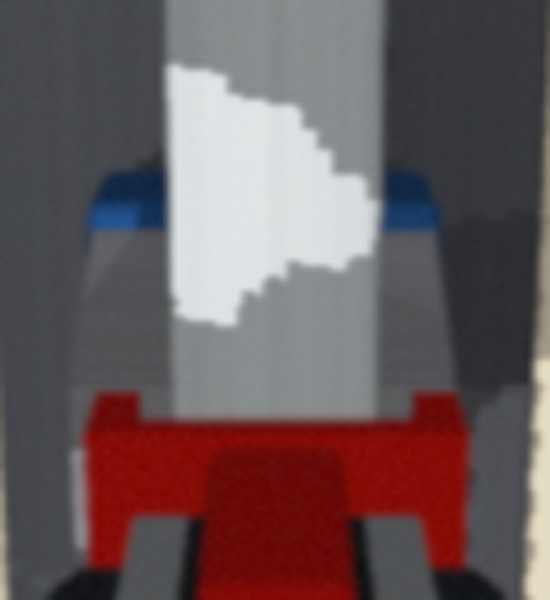

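move_arm(
  rows=[
    [[0,0,-0.001],[0,0,0],-1],
    [[0,0,-0.002],[0,0,0],-1],
    [[0,0,-0.002],[0,0,0],-1],
    [[0,0,-0.002],[0,0,0],-1],
  ],
)

```text
t: 13.1
ee_pos: [0.4791, -0.0463, 0.0756]
tool_rot: [[0.985, 0.003, -0.173], [0.173, -0.004, 0.985], [0.002, -1.0, -0.005]]
wrist_force: [-0.7, 0.1, 0.2]
width: 0.0133
```

```bash
python3 - <<'E'
from h import *
print(state()['wrist_force'],state()['ft_torque'],state()['ee_pos'])
snap('scene','s15')
crop('s15',120,80,360,240,3,'c26')
E
```

```text
[-0.65694808  0.07887078  0.21359108] [-0.04919069 -0.04716343  0.01675094] [ 0.47910563 -0.04625678  0.075568  ]
```

View pics/c26.png

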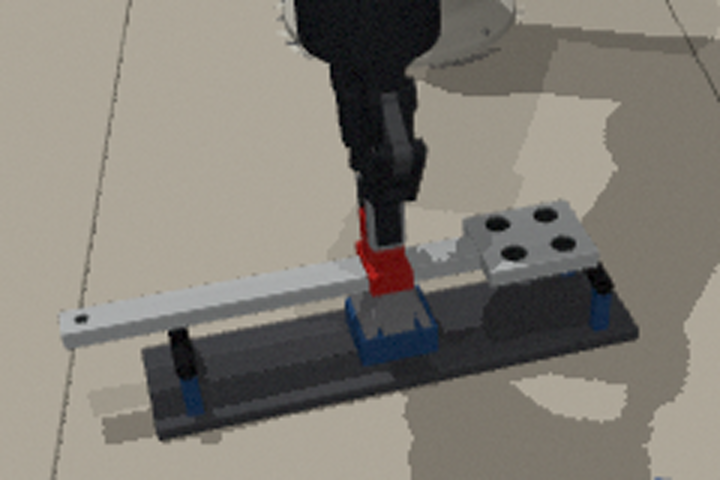

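move_arm(
  rows=[
    [[-0.0003,0,-0.0005],[0,0,0],-1],
    [[-0.0003,0,-0.001],[0,0,0],-1],
    [[-0.0003,0,-0.001],[0,0,0],-1],
    [[-0.0003,0,-0.001],[0,0,0],-1],
  ],
)

```text
t: 13.55
ee_pos: [0.479, -0.0463, 0.0751]
tool_rot: [[0.985, 0.003, -0.173], [0.173, -0.004, 0.985], [0.002, -1.0, -0.005]]
wrist_force: [-1.8, -0.2, 5.4]
width: 0.0134
```

```bash
python3 - <<'E'
from h import *
print(state()['wrist_force'],state()['ft_torque'],state()['ee_pos'])
E
```

```text
[-1.81494014 -0.24407015  5.44808675] [ 0.08894993  0.38881284 -0.00729591] [ 0.47896125 -0.04630522  0.07510167]
```

move_arm(
  rows=[
    [[0,0,0.0005],[0,0,0],-0.8],
    [[0,0,0.0005],[0,0,0],-0.65],
    [[0,0,0.0005],[0,0,0],-0.5],
    [[0,0,0.0005],[0,0,0],-0.3],
    [[0,0,0.0005],[0,0,0],0],
    [[0,0,0.0005],[0,0,0],0],
    [[0,0,0.0005],[0,0,0],0],
    [[0,0,0.0005],[0,0,0],0],
  ],
)

```text
t: 14.35
ee_pos: [0.479, -0.0463, 0.0756]
tool_rot: [[0.985, 0.003, -0.173], [0.173, -0.004, 0.985], [0.002, -1.0, -0.005]]
wrist_force: [0.5, -0.2, 0.5]
width: 0.0427
```

```bash
python3 - <<'E'
from h import *
s=state();print(s['wrist_force'],s['width'])
snap('scene','s16');snap('wrist','w16')
crop('s16',120,80,360,240,3,'c27')
E
```

```text
[ 0.50010429 -0.17089932  0.47711013] 0.04274071513407599
```

View pics/c27.png

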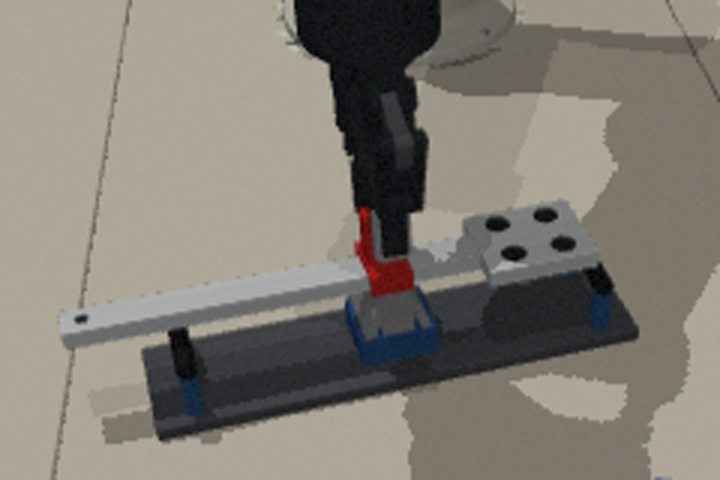

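View pics/w16.png

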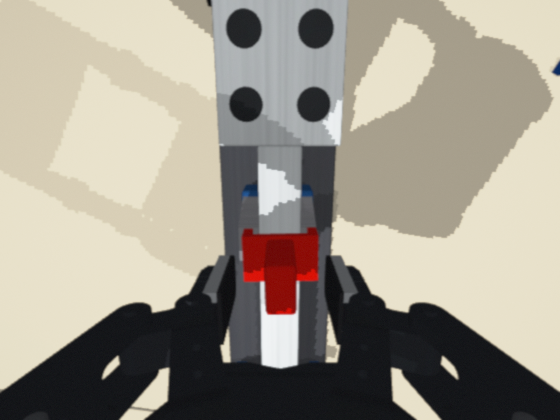

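Released and still balanced; retreat straight up and check.

move_arm(
  rows=[
    [[0,0,0.005],[0,0,0],0.3],
    [[0,0,0.02],[0,0,0],0.3],
    [[0,0,0.05],[0,0,0],0.3],
    [[0,-0.02,0.09],[0,0,0],0.3],
    [[0,-0.06,0.13],[0,0,0],0.3],
    [[0,-0.1,0.14],[0,0,0],0.3],
    [[0,-0.1,0.14],[0,0,0],0.3],
    [[0,-0.1,0.14],[0,0,0],0.3],
  ],
)

```text
t: 15.25
ee_pos: [0.479, -0.1469, 0.216]
tool_rot: [[0.985, 0.004, -0.171], [0.171, -0.004, 0.985], [0.003, -1.0, -0.005]]
wrist_force: [0.5, 0.3, -0.7]
width: 0.0559
```

```bash
python3 - <<'E'
from h import *
snap('scene','s17');snap('wrist','w17');snap('top','t17')
crop('s17',120,120,360,280,3,'c28')
crop('w17',220,60,360,230,4,'c29')
E
```

```text
(no output)
```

View pics/c28.png

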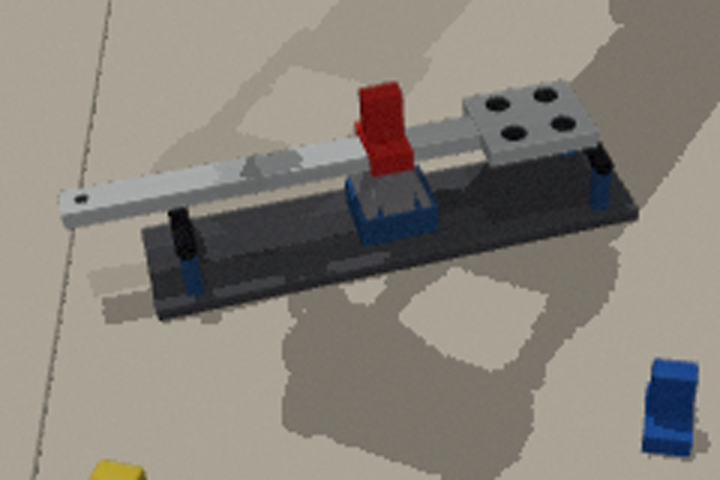

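View pics/w17.png

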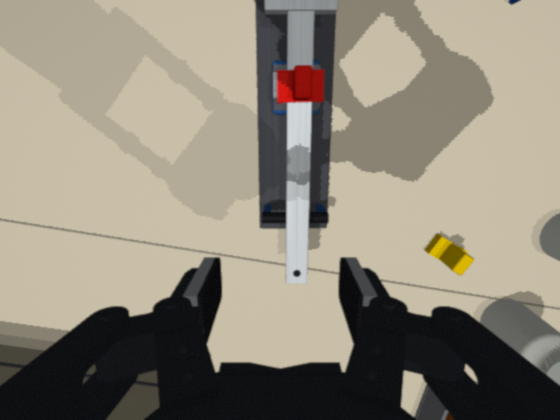

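View pics/c29.png

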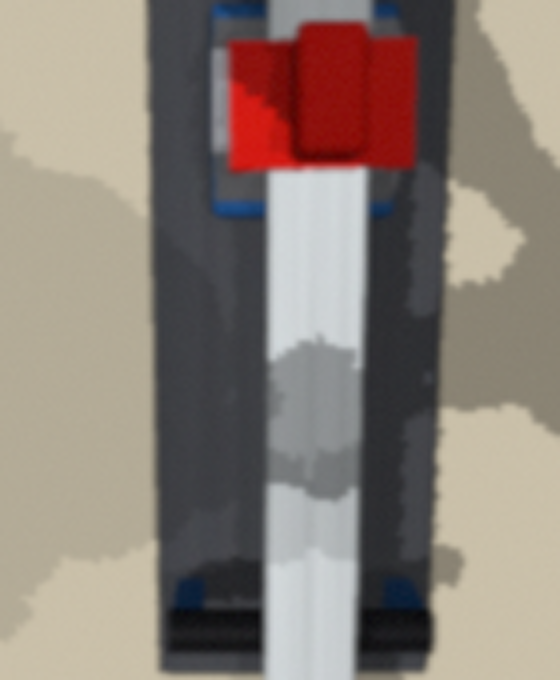

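```bash
python3 - <<'E'
from h import *
w=lambda u,v:('w17',220+u/4,60+v/4)
ex=np.array([.985,.174]);ey=np.array([-.174,.985]);E=np.array([.477,-.0443])
T=[onz(*w(*q),.076)[:2] for q in [(229,41),(418,38),(416,166),(230,172)]];c=np.mean(T,0)-E;print('clip x,y',c@ex,c@ey,np.linalg.norm(T[0]-T[1]))
a=(onz(*w(267,250),.072)+onz(*w(365,250),.072))[:2]/2-E;print('bar x',a@ex)
e=onz('w17',296.5,282,.072)[:2]-E;print('end y + .194 =',e@ey+.194)
print('holes tri',[tri(('s17',120+u/3,120+v/3),('t17',p,q))[0] for u,v,p,q in []])
for f in ('s8','s17'):pass
d=cv2.absdiff(cv2.imread('pics/s9.png'),cv2.imread('pics/s17.png'));crop('t17',180,110,430,310,3,'c30')
a=state();print(a['t'],a['wrist_force'])
E
```

```text
clip x,y 0.0022815185062581463 -0.0021204490343784167 0.040027425767520684
bar x 0.001401599070161272
end y + .194 = 0.0024993321410608227
holes tri []
15.4 [-0.19383491  0.04438711 -0.47754648]
```

View pics/c30.png

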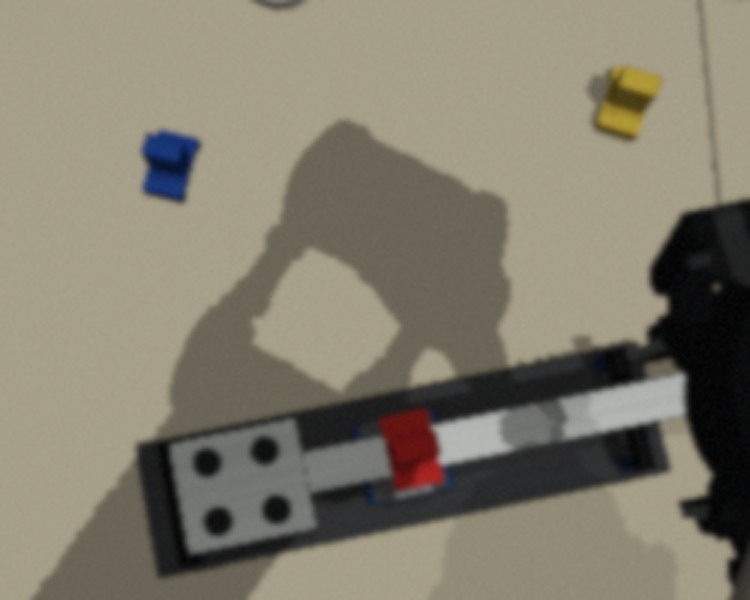

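Everything is in place: the clip is about 2 mm from the edge's middle, the paddle's balance point is 2–3 mm from it, and the blue clip hasn't moved. Handing in.

```bash
python3 - <<'E'
from h import *
job_done()
E
```

```text
the job is handed in; nothing more can be done
```

The paddle lies level and unheld on the knife edge, and the red clip sits upright astride its bar over the edge. I handed the job in at about 15.4 s of the 64 s allowed. No verdict was reported.

**What I did:** I gripped the bar, slid the paddle about 64 mm along the stand's −y, and let go; it stayed balanced. I then took the red clip by its tab, set it over the edge until I felt light contact (5.4 N), and released it before backing away.

**Last checks, after the arm was clear:**

| Check | Result | Limit |
|---|---|---|
| Paddle balance point from the middle of the edge | about 1–2.5 mm | 15 mm |
| Clip from the middle of the edge, along the bar | about −2 mm | 15 mm |
| Clip off the bar's midline | about 1 mm | 10 mm |
| Paddle clear of both rests, clip upright, blue and yellow clips unmoved | seen in the pictures, angles not measured | – |

**Disagreements:**
- **Finger length:** the text puts the fingertips 17 mm ahead of the TCP, but the pictures showed them about 12 mm behind it when shut. My first grip therefore closed on nothing above the bar, with no sign of contact. I reopened, went about 30 mm lower and gripped properly.
- **Blade height:** before release, the camera put the top of the blade at 69 mm, where level would be 72 mm. I judged the 3 mm gap to be mostly camera error, because the paddle did not move when released.

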